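# Shut the sample chest and lock its hasp with the pin

### The job

Get the blue sample chest ready to travel: shut its lid fully, swing the steel hasp down over the staple until it hangs flat against the front, and then take the red-handled locking pin out of its stand and push it down through the staple's loop until its collar sits on the loop, and let go of it. Leave the beaker and the timer where they stand.

Things in the scene. Friction and masses are not known exactly. Their poses are not given: they have to be found in the camera images.
- chest: Blue sample chest with a hinged lid, fixed to the worktop; 150 mm (x) by 220 mm (y), body 104 mm high, 124 mm with the lid shut. Origin: centre of its underside. Its own x points to the back, y to its left, z up; the front face (own x = -75 mm) looks toward the robot. The lid's hinge line runs along y at own x = +75 mm, z = 104 mm. Two small carrying handles stand 20 mm out of its ends at 70 mm height.
- lid (a joint): Lid hinge, rad: 0 = fully shut, grows as the front edge rises (starts 0.3 to 0.65). Stiff: it stays where it is left and closes under about 5 N pressed on the front half of its top. The lid is a flat slab 20 mm thick; its top is bare, but the raised hasp (80 mm wide, standing up to 70 mm above it) is at the middle of its front edge, so press near a side edge to keep a gripper clear of the hasp.
- lid_front (a point): Middle of the upper front edge of the lid; with the lid shut it lies at own x = -75 mm, z = 124 mm of the chest.
- hasp (a joint): Hasp hinge relative to the lid, rad: 0 = hanging straight down, flat against the chest's front (fully closed, its stop); pi/2 = standing straight out to the front; pi = standing straight up; its upper stop is 3.45 (starts 2.4 to 3.3). Stiff: it stays where it is left; about 1 to 3 N swings it.
- hasp_hinge (a point): Middle of the hasp's hinge line, which runs along the chest's y; with the lid shut it lies 8 mm before the front face, 114 mm above the worktop (10 mm under the lid's top).
- hasp_edge (a point): Middle of the hasp's free edge, 80 mm from the hinge. The hasp is a flat steel plate 80 mm wide (y), 80 mm long and 4 mm thick, with a slot 36 mm wide from 39 to 62 mm from the hinge; solid strips 22 mm wide lie either side of the slot. The shut hasp's outer face lies 10 mm before the chest's front face and its free edge is 34 mm above the worktop.
- loop (a point): Centre of the staple's loop, level with its upper face, 72 mm above the worktop, 27 mm before the chest's front face. The staple is a flat steel loop 6 mm thick, 30 mm wide (y), standing 42 mm out of the front face; its opening is 18 by 18 mm with an upright axis. The closed hasp lies behind the opening, with the loop standing out through the slot.
- pin: Locking pin, loose, 0.1 kg, upright in its stand. Origin: bottom tip of the shank; z points up along the pin. Steel shank 12 mm diameter, 62 mm long with a tapered tip; collar 30 mm diameter, 5 mm thick, from 62 to 67 mm above the tip; red cylindrical handle 24 mm diameter, from 67 to 107 mm above the tip. The mass may be up to 0.13 kg.
- pin_collar (a point): Centre of the underside of the pin's collar, 62 mm above its tip.
- stand: Grey pin stand, fixed: block 56 x 56 mm, 70 mm high on an 82 x 80 mm foot, with an upright 16 mm hole in the middle where the pin hangs by its collar (lift straight up by 65 mm or more). Origin: centre of its underside.
- beaker: Glass beaker, bystander, 57 x 59 mm, 79 mm high, origin at its underside; must not be moved.
- timer: White lab timer, bystander, 58 x 64 x 20 mm, lying before the chest, origin at its underside; must not be moved.
There are look-alikes about, which are no part of the job. What is shaped like the pin but green or turquoise is not meant.

How it is judged (in metres and radians):
On the way, in this order (a step that is already met when the one before it is completed fails the run):
1. the lid is fully shut (value of joint lid below 0.03 rad), for 0.2 s.
2. the hasp hangs over the staple with the lid shut and the pin not yet in the loop (value of joint hasp below 0.15 rad and value of joint lid below 0.03 rad and distance between pin_collar and loop above 0.05 m), for 0.2 s.
At the end, for the whole second after the job is handed in: The lid is shut (within 0.03 rad), the hasp hangs over the staple (within 0.17 rad of closed), and the pin stands at rest in the loop: upright within 0.15 rad, its axis within 7 mm of the loop's centre, and its collar down on the loop (within 5 mm) (value of joint lid below 0.03 rad and value of joint hasp below 0.17 rad and horizontal distance between pin_collar and loop below 0.007 m and z of pin_collar in the frame of chest between 0.069 and 0.077 m and angle between pin's own z axis and vertical below 0.15 rad and linear speed of pin below 0.02 m/s); the robot touches nothing.
It fails at once if the beaker is moved by more than 30 mm (distance of beaker from where it was at the start of the episode above 0.03 m).
It fails at once if the timer is moved by more than 30 mm (distance of timer from where it was at the start of the episode above 0.03 m).
It also fails if it takes over 64 s, if anything falls off the work surface, if the arm or the gripper's body presses on something with over 40 N, if the wrist force passes 120 N, or if a joint passes its speed limit or range.

### The arm

A 6-joint arm with a two-finger parallel gripper is mounted at the origin on a cart in front of the work surface, level with it; the furniture and walls round the work are solid. World frame = base frame: x ahead of the robot, y to its left, z up, the work surface at z = 0. Lengths are in mm, angles in rad, forces in N, time in s.
With the tool pointing down it reaches from about 350 to 975 mm from the base axis. Payload 7.1 kg.
Tool frame: the origin (TCP) lies midway between the tips of the shut fingers; the grasp point (between the pads) lies 19 mm behind it; z points along the fingers, y is the line along which they close (so a half turn about z gives the same grasp; the last joint's range is limited). The gripper opens to 88 mm and grips with 3 to 60 N. Pads are 20 mm wide; open, the fingers measure 115 mm over their backs; the gripper's body (75 mm by 178 mm) begins 61 mm behind the grasp point.
Start: joints at [-1.121, 0.423, 1.63, -0, 1.089, -0.019], TCP at [282.399, -557.544, 222.675] pointing down, gripper open.
Joint ranges: [-3, 3], [-0.9, 2.11], [0.09, 2.58], [-1.31, 4.45], [0.11, 2.69], [-2.54, 2.54]. Speed limits (rad/s): [2.39, 2.39, 3.01, 3.14, 3.14, 3.14].

### API

Orientations are given as a rotation vector (axis times angle).
In Python, from workcell import ctrl gives the robot as it stands.
- The arm moves only by the shell command python3 -m inch 'ROWS' [OPENING]. ROWS is JSON, a list of rows, each an object with "xyz": the shift along the tool's x, y, z in mm, a list of three; "rot": the turn, a rotation vector about the tool's x, y, z in rad, a list of three. In form: [{"xyz": [dx, dy, dz], "rot": [ax, ay, az]}, ...]. A call has 1 to 12 rows; each row is the pose to reach, as a shift and turn from the pose commanded when the call began, along the tool's axes at that moment; what a row does not reach only later rows make up. A row lasts 1/12 s, in which the tool goes at most 41.7 mm and 7.16 degrees, less where a joint would pass 70% of its speed; a pose out of reach is approached as far as the arm can. A call with a gripper value outside its range is refused whole. OPENING is the closure in counts, from 0 (fully open) to 255 (shut), set as the call begins (- or left out, the last holds). The fingers move at their own pace and stop on an object; the grip force is fixed at half the most. Time passes only in rows, so rows that repeat a pose let the fingers close. It gives the time, the measured TCP pose, the force, the opening and the grip force at its end, in the units of the state.
- ctrl.get_obs(): the state, without advancing time (a new reading comes with each control period).
- ctrl.get_image(name): name is "scene" or "top" or "wrist"; returns the picture (420x560x3 uint8, red, green, blue); there is no depth.
- ctrl.camera_model(name): a dict with "fx", "fy", "cx", "cy" (pixels), "position" and "attitude" of the camera in the world. Camera axes: x right, y up, looking along -z (the intrinsics and any distortion apply to the point x, -y, -z); pixel columns grow to the right and rows downward; lengths in mm; the calibration is good to about 2 mm. A picture is of the moment at which its call begins: read the wrist's pose just before it. camera_model takes no time and is no camera call; for the wrist camera it gives the pose at the moment of the call.
- ctrl.close_job(): hands the job in; it is judged then, once.
The state is a dict: "t": time; "qpos": joint angles; "qvel": joint speeds; "joint_torque": joint torques, N m; "ee_pos": TCP position; "orientation": TCP orientation; "ft_force": force on the tool from outside, world axes, zero at the start; "moment": the same for the moment, N m; "width": finger opening in mm; "grasp_force": force on a finger pad.
Only numpy, scipy, OpenCV 4.12 (cv2) and the standard library are available. Lean on these libraries where they do the work, as an engineer would, in place of code of your own. Each camera call takes 0.05 s, during which the arm holds its last target. There are 200 camera calls.

## Working session

There is one attempt and no reset: what is moved stays moved. The work goes in short steps, Python scripts to look and compute and a shell command to move; the robot and the scene stay as the last step left them, time stands still between calls to the robot, and variables do not carry over. Pictures are saved under pics/ and viewed, at most 10 in all, crops included, and the job is handed in when it is done.

```bash
mkdir -p pics; cat > h.py <<'E'
import numpy as np, cv2
from workcell import ctrl
from scipy.spatial.transform import Rotation as R
np.set_printoptions(precision=4,suppress=True)
def cam(n):
    return ctrl.camera_model(n)
def snap(n,f):
    m=cam(n); im=ctrl.get_image(n); cv2.imwrite('pics/'+f,im[:,:,::-1]); return im,m
E
python3 - <<'E'
from h import *
for n in ["scene","top"]:
    im,m=snap(n,n+'1.png'); print(m)
print(ctrl.get_obs())
E
```

```text
{'fx': 425.6965454528137, 'fy': 425.6965454528137, 'cx': 279.13761183742827, 'cy': 212.29517606350913, 'position': array([ 37.7284, 278.2731, 776.2437]), 'attitude': array([ 0.4293, -0.7022, -1.9588])}
{'fx': 424.622975487432, 'fy': 424.622975487432, 'cx': 277.45077242965124, 'cy': 217.5826009108588, 'position': array([494.4314,  13.5186, 956.0634]), 'attitude': array([ 0.0212, -0.0433, -1.567 ])}
{'t': 0.1, 'qpos': array([-1.121 ,  0.4237,  1.6306,  0.    ,  1.0886, -0.019 ]), 'qvel': array([-0.0013, -0.002 , -0.0017, -0.0006, -0.0011,  0.0016]), 'joint_torque': array([ -0.0002, -54.5617, -27.4323,   0.0645,   0.0187,  -0.    ]), 'ee_pos': array([ 282.1853, -557.0986,  221.9998]), 'orientation': array([-3.0544, -0.7294,  0.0005]), 'ft_force': array([-0.014 , -0.1105,  0.0912]), 'moment': array([ 0.0086, -0.0296, -0.058 ]), 'grasp_force': 0.0, 'width': 87.95951978224706}
```

View pics/scene1.png

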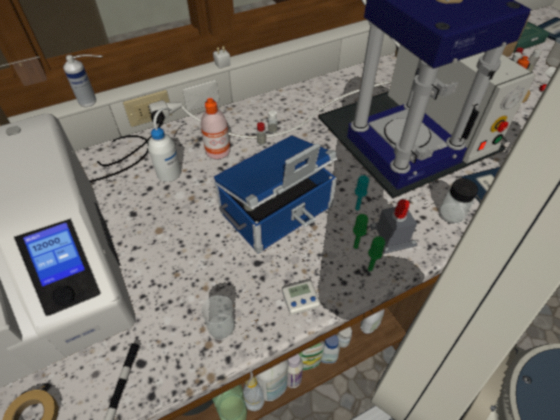

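View pics/top1.png

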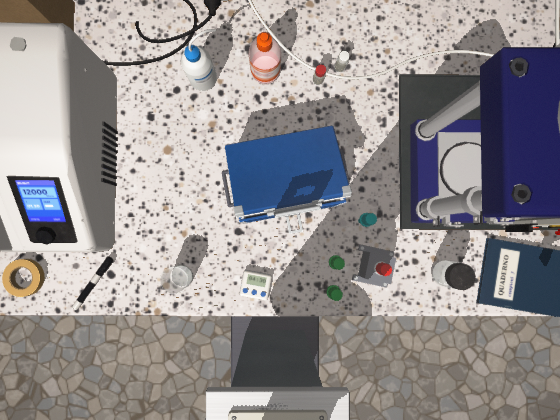

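The top view shows the chest lid at about (226–352, 127–220), the hasp near its front edge, the red pin at (384,269) in its stand (375,265), the timer at (256,284) and the beaker at (180,277). Green and turquoise decoys are at (337,263), (335,293) and (368,218). I'll zoom in for precise corners.

```bash
python3 - <<'E'
import cv2,numpy as np
a=cv2.imread('pics/top1.png')[115:305,215:405]; b=cv2.imread('pics/scene1.png')[130:280,205:425]
cv2.imwrite('pics/c1.png',cv2.resize(a,None,fx=3.1,fy=3.1,interpolation=cv2.INTER_CUBIC))
cv2.imwrite('pics/c2.png',cv2.resize(b,None,fx=3.6,fy=3.6,interpolation=cv2.INTER_CUBIC))
E
```

```text
(no output)
```

View pics/c1.png

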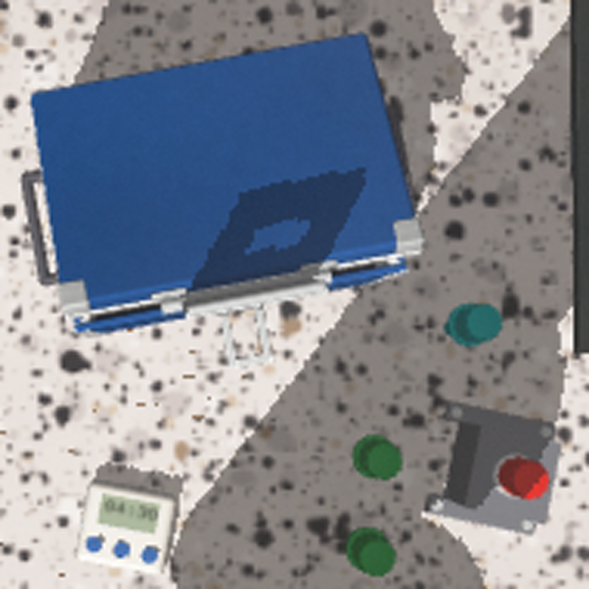

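View pics/c2.png

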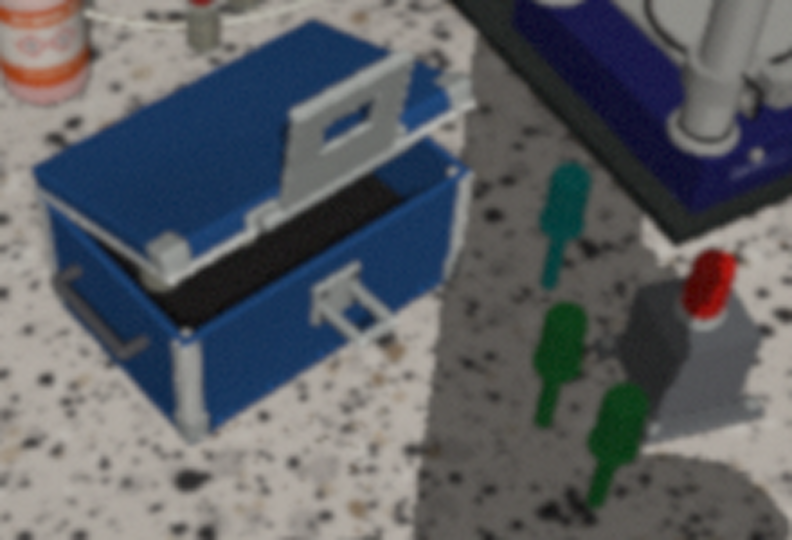

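The crops give the lid's rear corners at c1 (33,95) and (365,34), and the staple tip corners at c1 (230,362) and (268,355). In c2 the body corners are (193,435), (185,340) and (460,172), the hasp edge is (290,112)–(408,55) and the handle top is (718,258). Next I fit the poses.

```bash
cat >> h.py <<'E'
def proj(m,P):
    P=np.atleast_2d(P); c=R.from_rotvec(m['attitude']).inv().apply(P-m['position'])
    return np.c_[m['cx']+m['fx']*c[:,0]/-c[:,2], m['cy']+m['fy']*c[:,1]/c[:,2]]
def chest2w(p,P):
    x,y,a=p[:3]; c,s=np.cos(a),np.sin(a); P=np.atleast_2d(P).astype(float)
    return np.c_[x+c*P[:,0]-s*P[:,1], y+s*P[:,0]+c*P[:,1], P[:,2]]
def lidp(l,P):  # lid-frame (shut coordinates) -> chest own
    P=np.atleast_2d(P).astype(float); h=np.array([75,0,104.]); d=P-h
    c,s=np.cos(l),np.sin(l)  # front (-x) rises
    return np.c_[c*d[:,0]+s*d[:,2], d[:,1], -s*d[:,0]+c*d[:,2]]+h
def haspp(l,g,r,y):
    return lidp(l,[[-83-r*np.sin(g),y,114-r*np.cos(g)]])
E
python3 - <<'E'
from h import *
from scipy.optimize import least_squares
T=cam('top');S=cam('scene')
t=lambda u,v:((u+.5)/3.1-.5+215,(v+.5)/3.1-.5+115)
s=lambda u,v:((u+.5)/3.6-.5+205,(v+.5)/3.6-.5+130)
B=[(T,t(230,362),(-117,15,69)),(T,t(268,355),(-117,-15,69)),(S,s(193,435),(-75,110,0)),(S,s(185,338),(-75,110,104)),(S,s(460,172),(-75,-110,104)),(S,s(358,342),(-117,15,69)),(S,s(397,318),(-117,-15,69))]
L=[(T,t(33,95),(75,110,124)),(T,t(365,34),(75,-110,124)),(S,s(38,172),(75,110,124)),(S,s(315,22),(75,-110,124)),(S,s(160,240),(-75,110,124))]
H=[(S,s(290,112),40),(S,s(408,55),-40)]
def f(p):
    r=[proj(m,chest2w(p,P))[0]-uv for m,uv,P in B]
    r+=[proj(m,chest2w(p,lidp(p[3],P)))[0]-uv for m,uv,P in L]
    r+=[proj(m,chest2w(p,haspp(p[3],p[4],80,y)))[0]-uv for m,uv,y in H]
    return np.ravel(r)
o=least_squares(f,[600,30,.2,.45,2.8],loss='soft_l1');p=o.x;print(p);print(f(p).reshape(-1,2))
for n,P in dict(loop=(-102,0,72),lidshutL=(-60,85,124),lidshutR=(-60,-85,124)).items(): print(n,chest2w(p,P))
print('edge',chest2w(p,haspp(p[3],p[4],80,0)),'hinge',chest2w(p,haspp(p[3],p[4],0,0)),'lid pressL',chest2w(p,lidp(p[3],(-55,85,124))))
def g(q):
    return np.ravel([proj(S,[q[0],q[1],115])[0]-s(718,258),proj(S,[q[0],q[1],75])[0]-s(705,313),proj(T,[q[0],q[1],115])[0]-t(536,484),proj(T,[q[0],q[1],75])[0]-t(512,474)])
o=least_squares(g,[400,-200]);print('pin',o.x,g(o.x))
for n,uv in (('timer',(256,284)),('beaker',(180,277))):
    print(n,least_squares(lambda q:proj(T,[q[0],q[1],10 if n=='timer' else 40])[0]-uv,[400,0]).x)
E
```

```text
[618.1085 -15.2591   0.1779   0.3183   2.7017]
[[-0.7918  0.841 ]
 [ 1.0748  0.6044]
 [-0.7947  3.2607]
 [-0.7786  1.009 ]
 [ 3.9354 -1.3891]
 [ 0.3246  0.624 ]
 [ 0.2982  0.4393]
 [-1.0608 -3.7717]
 [ 1.2298 -2.8529]
 [-2.8226 -3.4934]
 [-0.2033 -2.9067]
 [ 0.3021  2.3552]
 [ 0.0999  0.1884]
 [ 0.7045 -2.1723]]
loop [[517.7189 -33.3124  72.    ]]
lidshutL [[544.0114  57.7794 124.    ]]
lidshutR [[ 574.1002 -109.5367  124.    ]]
edge [[537.7586 -29.7086 242.354 ]] hinge [[547.3105 -27.9909 162.9449]] lid pressL [[561.5199  60.928  163.6797]]
pin [ 425.9299 -213.3615] [ 0.6547  1.0715  0.0421 -1.8756 -1.6564 -0.7539  0.8903  0.8836]
timer [385.9904  47.2626]
beaker [404.065  208.8214]
```

```bash
cat >> h.py <<'E'
CH=[618.1,-15.3,0.178]
def plan(P,yaw,o=None):
    o=o or ctrl.get_obs(); r=R.from_rotvec(o['orientation'])
    T=R.from_matrix(np.c_[[np.cos(yaw),np.sin(yaw),0],[np.sin(yaw),-np.cos(yaw),0],[0,0,-1]])
    print('xyz',r.inv().apply(np.array(P,float)-o['ee_pos']).round(1),'rot',(r.inv()*T).as_rotvec().round(3))
    return P
E
python3 - <<'E'
from h import *
y=CH[2]+np.pi/2
plan((380,-200,270),y)
P=chest2w(CH,(-45,-92,200))[0];print(P);plan(P,y)
E
```

```text
xyz [ 248.6 -274.4  -47.6] rot [-0.001 -0.001 -1.28 ]
[ 590.1007 -113.8141  200.    ]
xyz [ 475.  -256.3   22.4] rot [-0.001 -0.001 -1.28 ]
```

```bash
python3 -m inch '[{"xyz":[125,-137,-24],"rot":[0,0,-0.64]},{"xyz":[125,-137,-24],"rot":[0,0,-0.64]},{"xyz":[125,-137,-24],"rot":[0,0,-0.64]},{"xyz":[125,-137,-24],"rot":[0,0,-0.64]},{"xyz":[125,-137,-24],"rot":[0,0,-0.64]},{"xyz":[249,-274,-48],"rot":[0,0,-1.28]},{"xyz":[249,-274,-48],"rot":[0,0,-1.28]},{"xyz":[249,-274,-48],"rot":[0,0,-1.28]},{"xyz":[249,-274,-48],"rot":[0,0,-1.28]},{"xyz":[249,-274,-48],"rot":[0,0,-1.28]},{"xyz":[249,-274,-48],"rot":[0,0,-1.28]},{"xyz":[249,-274,-48],"rot":[0,0,-1.28]}]' 255
python3 - <<'E'
from h import *
P=chest2w(CH,(-45,-92,200))[0]; plan(P,CH[2]+np.pi/2)
E
```

```text
t: 1.1
ee_pos: [380.9, -199.3, 270.8]
orientation: [2.01, 2.414, 0.0]
ft_force: [0.4, -0.3, -0.6]
width: 11.3
grasp_force: 0.0
xyz [ 46.3 221.2  70.8] rot [0.    0.    0.004]
```

```bash
python3 -m inch '[{"xyz":[46,221,71],"rot":[0,0,0]},{"xyz":[46,221,71],"rot":[0,0,0]},{"xyz":[46,221,71],"rot":[0,0,0]},{"xyz":[46,221,71],"rot":[0,0,0]},{"xyz":[46,221,71],"rot":[0,0,0]},{"xyz":[46,221,71],"rot":[0,0,0]},{"xyz":[46,221,71],"rot":[0,0,0]},{"xyz":[46,221,71],"rot":[0,0,0]},{"xyz":[46,221,71],"rot":[0,0,0]}]'
python3 -m inch '[{"xyz":[0,0,10],"rot":[0,0,0]},{"xyz":[0,0,20],"rot":[0,0,0]},{"xyz":[0,0,30],"rot":[0,0,0]},{"xyz":[0,0,40],"rot":[0,0,0]},{"xyz":[0,0,46],"rot":[0,0,0]},{"xyz":[0,0,52],"rot":[0,0,0]},{"xyz":[0,0,57],"rot":[0,0,0]},{"xyz":[0,0,62],"rot":[0,0,0]},{"xyz":[0,0,66],"rot":[0,0,0]},{"xyz":[0,0,70],"rot":[0,0,0]}]'
```

```text
t: 1.85
ee_pos: [589.1, -116.8, 199.1]
orientation: [-2.016, -2.408, 0.002]
ft_force: [-0.8, -0.1, -0.5]
width: 0.4
grasp_force: 0.0
t: 2.68
ee_pos: [590.1, -116.1, 129.3]
orientation: [-2.015, -2.41, 0.0]
ft_force: [-1.4, -0.2, 1.7]
width: 0.5
grasp_force: 0.8
```

```bash
python3 -m inch '[{"xyz":[0,0,2],"rot":[0,0,0]},{"xyz":[0,0,4],"rot":[0,0,0]},{"xyz":[0,0,5.5],"rot":[0,0,0]},{"xyz":[0,0,6.5],"rot":[0,0,0]},{"xyz":[0,0,7],"rot":[0,0,0]},{"xyz":[0,0,7],"rot":[0,0,0]},{"xyz":[0,0,7],"rot":[0,0,0]},{"xyz":[0,0,7],"rot":[0,0,0]}]'
```

```text
t: 3.35
ee_pos: [590.1, -116.2, 124.2]
orientation: [2.015, 2.41, 0.0]
ft_force: [-5.3, 1.6, 13.3]
width: 0.3
grasp_force: 6.8
```

```bash
python3 -c "
from h import *
a,_=snap('scene','s2.png');b,_=snap('top','t2.png')
A=cv2.resize(cv2.imread('pics/s2.png')[120:270,195:395],None,fx=2.5,fy=2.5);B=cv2.resize(cv2.imread('pics/t2.png')[110:260,220:340],None,fx=2.5,fy=2.5)
cv2.imwrite('pics/c3.png',np.hstack([A,B]))"
```

```text
(no output)
```

View pics/c3.png

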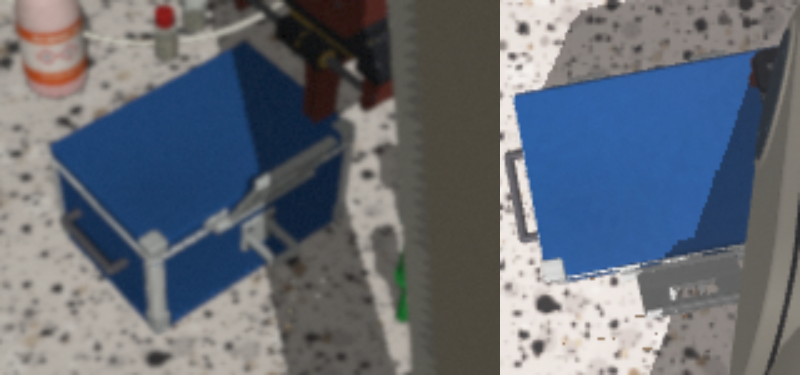

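The picture shows the lid shut, flush with the body. The hasp leans forward over the staple, with its free edge near t2 pixel (280,235), about 2.6 rad. Now I go behind the hasp.

```bash
python3 - <<'E'
from h import *
y=CH[2]+np.pi/2
print(ctrl.get_obs()['ft_force'])
for P in [(-58,-92,165),(-58,-33,165),(-125,-33,150),(-140,-33,60),(-100,-33,60)]: plan(chest2w(CH,P)[0],y)
E
```

```text
[-6.0122  0.9297 12.9288]
xyz [  2.3 -12.6 -40.8] rot [0. 0. 0.]
xyz [ 61.3 -12.6 -40.8] rot [0. 0. 0.]
xyz [ 61.3 -79.6 -25.8] rot [0. 0. 0.]
xyz [ 61.3 -94.7  64.2] rot [0. 0. 0.]
xyz [ 61.3 -54.7  64.2] rot [0. 0. 0.]
```

```bash
python3 -m inch '[{"xyz":[0,0,-20],"rot":[0,0,0]},{"xyz":[2,-12,-43],"rot":[0,0,0]},{"xyz":[2,-12,-43],"rot":[0,0,0]},{"xyz":[25,-12,-43],"rot":[0,0,0]},{"xyz":[50,-12,-43],"rot":[0,0,0]},{"xyz":[60,-12,-43],"rot":[0,0,0]},{"xyz":[60,-12,-43],"rot":[0,0,0]},{"xyz":[60,-12,-43],"rot":[0,0,0]}]'
python3 -m inch '[{"xyz":[0,-6,0],"rot":[0,0,0]},{"xyz":[0,-12,0],"rot":[0,0,0]},{"xyz":[0,-18,0],"rot":[0,0,0]},{"xyz":[0,-24,0],"rot":[0,0,0]},{"xyz":[0,-32,3],"rot":[0,0,0]},{"xyz":[0,-40,6],"rot":[0,0,0]},{"xyz":[0,-48,10],"rot":[0,0,0]},{"xyz":[0,-56,15],"rot":[0,0,0]},{"xyz":[0,-63,21],"rot":[0,0,0]},{"xyz":[0,-69,28],"rot":[0,0,0]},{"xyz":[0,-69,28],"rot":[0,0,0]}]'
```

```text
t: 4.12
ee_pos: [567.9, -59.2, 165.5]
orientation: [2.013, 2.411, -0.0]
ft_force: [-0.2, 0.1, 0.3]
width: 0.5
grasp_force: 0.0
t: 5.03
ee_pos: [497.3, -71.4, 136.0]
orientation: [-2.013, -2.407, 0.003]
ft_force: [0.1, 0.0, -0.3]
width: 0.5
grasp_force: 0.0
```

```bash
python3 -m inch '[{"xyz":[0,-3,8],"rot":[0,0,0]},{"xyz":[0,-5,16],"rot":[0,0,0]},{"xyz":[0,-6,24],"rot":[0,0,0]},{"xyz":[0,-6,32],"rot":[0,0,0]},{"xyz":[0,-6,40],"rot":[0,0,0]},{"xyz":[0,-6,48],"rot":[0,0,0]},{"xyz":[0,-6,56],"rot":[0,0,0]},{"xyz":[0,-6,64],"rot":[0,0,0]},{"xyz":[0,-6,72],"rot":[0,0,0]},{"xyz":[0,-6,74],"rot":[0,0,0]},{"xyz":[0,-6,74],"rot":[0,0,0]}]'
python3 -m inch '[{"xyz":[0,4,0],"rot":[0,0,0]},{"xyz":[0,8,0],"rot":[0,0,0]},{"xyz":[0,12,0],"rot":[0,0,0]},{"xyz":[0,16,0],"rot":[0,0,0]},{"xyz":[0,20,0],"rot":[0,0,0]},{"xyz":[0,23,0],"rot":[0,0,0]},{"xyz":[0,26,0],"rot":[0,0,0]},{"xyz":[0,28,0],"rot":[0,0,0]},{"xyz":[0,28,0],"rot":[0,0,0]}]'
python3 - <<'E'
from h import *
plan(chest2w(CH,(-98.5,-33,62))[0],CH[2]+np.pi/2)
E
```

```text
t: 5.95
ee_pos: [493.2, -72.4, 62.8]
orientation: [-2.014, -2.409, 0.001]
ft_force: [0.6, -0.7, 0.3]
width: 0.6
grasp_force: 0.0
t: 6.7
ee_pos: [522.0, -67.5, 63.7]
orientation: [2.015, 2.41, 0.001]
ft_force: [0.3, -0.2, -0.7]
width: 0.5
grasp_force: 0.0
xyz [1.4 5.3 1.7] rot [0.001 0.    0.   ]
```

```bash
python3 -m inch '[{"xyz":[0,2,0],"rot":[0,0,0]},{"xyz":[0,4,0],"rot":[0,0,0]},{"xyz":[0,5,0],"rot":[0,0,0]},{"xyz":[0,6,0],"rot":[0,0,0]},{"xyz":[0,7,0],"rot":[0,0,0]},{"xyz":[0,7,0],"rot":[0,0,0]}]'
```

```text
t: 7.2
ee_pos: [522.6, -67.1, 63.4]
orientation: [-2.009, -2.404, 0.012]
ft_force: [-19.7, -8.9, 15.3]
width: 0.5
grasp_force: 11.8
```

```bash
python3 -m inch '[{"xyz":[0,-4,0],"rot":[0,0,0]},{"xyz":[0,-30,0],"rot":[0,0,0]},{"xyz":[0,-50,-40],"rot":[0,0,0]},{"xyz":[10,-50,-80],"rot":[0,0,0]},{"xyz":[20,-50,-120],"rot":[0,0,0]},{"xyz":[30,-50,-160],"rot":[0,0,0]},{"xyz":[35,-50,-180],"rot":[0,0,0]},{"xyz":[35,-50,-180],"rot":[0,0,0]},{"xyz":[35,-50,-180],"rot":[0,0,0]}]' 0
python3 -c "
from h import *
print(cam('wrist'),ctrl.get_obs()['ee_pos'])
a,_=snap('wrist','w3.png');b,_=snap('scene','s3.png')
A=cv2.imread('pics/w3.png')[:,:];B=cv2.resize(cv2.imread('pics/s3.png')[150:260,205:345],None,fx=1.7,fy=1.7)
A[:B.shape[0],-B.shape[1]:]=B
cv2.imwrite('pics/c4.png',A)"
```

```text
t: 7.95
ee_pos: [473.8, -40.6, 245.1]
orientation: [2.012, 2.408, 0.004]
ft_force: [0.4, -0.0, -0.0]
width: 57.0
grasp_force: 0.0
{'fx': 302.2663371617744, 'fy': 302.2663371617744, 'cx': 281.6837442626214, 'cy': 206.67424297155745, 'position': array([459.7103,  31.5075, 407.261 ]), 'attitude': array([-0.2743, -0.0288,  0.1776])} [473.8486 -40.6218 245.0924]
```

View pics/c4.png

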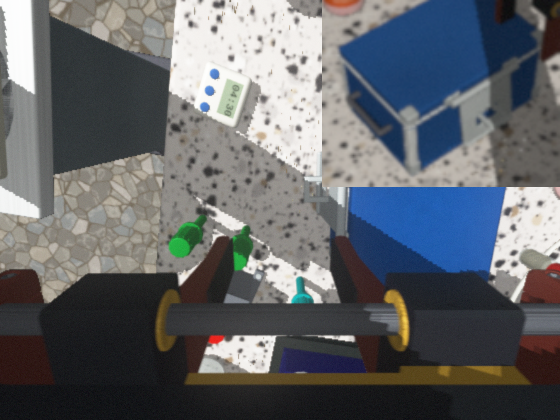

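The scene inset shows the hasp hanging on the front over the staple, and the wrist view shows the loop near (315,188). I'll zoom on the wrist image to check the angle and measure the loop.

```bash
python3 -c "
from h import *
A=cv2.imread('pics/w3.png')[100:250,270:400];cv2.imwrite('pics/c5.png',cv2.resize(A,None,fx=4,fy=4,interpolation=cv2.INTER_CUBIC))"
```

```text
(no output)
```

View pics/c5.png

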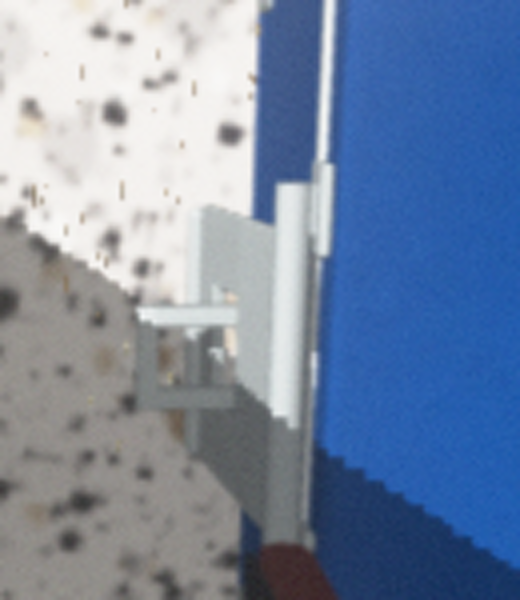

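```bash
python3 - <<'E'
from h import *
from scipy.optimize import least_squares
m={'fx':302.266,'fy':302.266,'cx':281.684,'cy':206.674,'position':np.array([459.7103,31.5075,407.261]),'attitude':np.array([-0.2743,-0.0288,0.1776])}
c=lambda u,v:np.array(((u+.5)/4-.5+270,(v+.5)/4-.5+100))
def out(p,g):
    for n,P in dict(tipL=(-117,15,72),tipR=(-117,-15,72),inL=(-111,9,72),inR=(-111,-9,72),lidA=(-75,40,124),lidB=(-75,-40,124),hingeL=(-83,40,114),hingeR=(-83,-40,114),footA=(-75,90,0)).items():
        print(n,((proj(m,chest2w(p,P))[0]-[270,100]+.5)*4-.5).round(0),end=' ')
    for y in(40,-40):print('edge',((proj(m,chest2w(p,haspp(0,g,80,y)))[0]-[270,100]+.5)*4-.5).round(0),end=' ')
    print()
out(CH,0);out(CH,.15)
D=[((138,308),(-117,15,72)),((140,408),(-117,-15,72)),((325,100),(-75,60,124)),((312,500),(-75,-35,124))]
def f(p):
    r=[proj(m,chest2w(p,P))[0]-c(*uv) for uv,P in D]
    r[2]=r[2][:1];r[3]=r[3][:1]
    return np.concatenate(r+[[(p[2]-.178)*100]])
o=least_squares(f,CH);print(o.x,o.fun);out(o.x,0);out(o.x,.1);out(o.x,.2)
print(chest2w(o.x,(-102,0,72)))
E
```

```text
tipL [152. 306.] tipR [150. 409.] inL [173. 327.] inR [171. 389.] lidA [354. 239.] lidB [332. 559.] hingeL [311. 234.] hingeR [292. 544.] footA [269.  35.] edge [255. 203.] edge [243. 454.] 
tipL [152. 306.] tipR [150. 409.] inL [173. 327.] inR [171. 389.] lidA [354. 239.] lidB [332. 559.] hingeL [311. 234.] hingeR [292. 544.] footA [269.  35.] edge [216. 203.] edge [206. 455.] 
[612.6831 -14.9385   0.1911] [-1.3207 -0.3431 -2.0091  0.5151  2.2276  0.4964  1.3101]
tipL [133. 307.] tipR [132. 410.] inL [154. 327.] inR [153. 390.] lidA [329. 237.] lidB [313. 557.] hingeL [287. 233.] hingeR [274. 543.] footA [249.  34.] edge [236. 202.] edge [228. 453.] 
tipL [133. 307.] tipR [132. 410.] inL [154. 327.] inR [153. 390.] lidA [329. 237.] lidB [313. 557.] hingeL [287. 233.] hingeR [274. 543.] footA [249.  34.] edge [210. 203.] edge [204. 454.] 
tipL [133. 307.] tipR [132. 410.] inL [154. 327.] inR [153. 390.] lidA [329. 237.] lidB [313. 557.] hingeL [287. 233.] hingeR [274. 543.] footA [249.  34.] edge [184. 203.] edge [180. 455.] 
[[512.54   -34.3123  72.    ]]
```

The hasp is still about 0.15 rad off flat; the wide finger roots probably met the lid first. I'll turn the gripper 90° and push with both fingers astride the staple.

```bash
sed -i 's/^CH=.*/CH=[612.7,-14.9,0.19]/' h.py; python3 - <<'E'
from h import *
plan(chest2w(CH,(-135,0,150))[0],CH[2])
E
```

```text
xyz [-1.   7.9 92.7] rot [-0.001  0.001  1.559]
```

```bash
python3 -m inch '[{"xyz":[0,4,40],"rot":[0,0,0.78]},{"xyz":[0,4,40],"rot":[0,0,0.78]},{"xyz":[0,4,40],"rot":[0,0,0.78]},{"xyz":[0,4,40],"rot":[0,0,0.78]},{"xyz":[0,4,40],"rot":[0,0,0.78]},{"xyz":[0,4,40],"rot":[0,0,0.78]},{"xyz":[-1,8,90],"rot":[0,0,1.56]},{"xyz":[-1,8,90],"rot":[0,0,1.56]},{"xyz":[-1,8,90],"rot":[0,0,1.56]},{"xyz":[-1,8,90],"rot":[0,0,1.56]},{"xyz":[-1,8,90],"rot":[0,0,1.56]},{"xyz":[-1,8,90],"rot":[0,0,1.56]}]' 110
python3 -m inch '[{"xyz":[0,0,0],"rot":[0,0,0.1]},{"xyz":[0,0,0],"rot":[0,0,0.1]}]' 
python3 - <<'E'
from h import *
plan(chest2w(CH,(-135,0,57))[0],CH[2]);plan(chest2w(CH,(-95,0,57))[0],CH[2])
E
```

```text
t: 9.05
ee_pos: [479.5, -40.5, 151.4]
orientation: [-3.118, -0.379, 0.007]
ft_force: [-0.1, -0.3, -0.2]
width: 49.7
grasp_force: 0.0
t: 9.22
ee_pos: [479.7, -40.5, 151.7]
orientation: [-3.133, -0.227, 0.006]
ft_force: [-0.0, -0.1, -1.0]
width: 50.1
grasp_force: 0.0
xyz [ 0.8  0.  94.7] rot [-0.001  0.004 -0.045]
xyz [40.8 -1.8 94.6] rot [-0.001  0.004 -0.045]
```

```bash
python3 -m inch '[{"xyz":[0,0,30],"rot":[0,0,-0.045]},{"xyz":[0,0,60],"rot":[0,0,-0.045]},{"xyz":[0,0,85],"rot":[0,0,-0.045]},{"xyz":[0,0,93],"rot":[0,0,-0.045]},{"xyz":[6,0,93],"rot":[0,0,-0.045]},{"xyz":[12,0,93],"rot":[0,0,-0.045]},{"xyz":[18,-1,93],"rot":[0,0,-0.045]},{"xyz":[24,-1,93],"rot":[0,0,-0.045]},{"xyz":[29,-1,93],"rot":[0,0,-0.045]},{"xyz":[33,-1,93],"rot":[0,0,-0.045]},{"xyz":[37,-1.5,93],"rot":[0,0,-0.045]},{"xyz":[37,-1.5,93],"rot":[0,0,-0.045]}]'
```

```text
t: 10.22
ee_pos: [517.5, -33.3, 60.9]
orientation: [3.127, 0.304, -0.001]
ft_force: [-0.4, -0.2, 0.3]
width: 50.2
grasp_force: 0.0
```

```bash
python3 -m inch '[{"xyz":[2,0,0],"rot":[0,0,0]},{"xyz":[4,0,0],"rot":[0,0,0]},{"xyz":[5,0,0],"rot":[0,0,0]},{"xyz":[5,0,0],"rot":[0,0,0]}]'; python3 -c "
from h import *
plan(chest2w(CH,(-95,0,57))[0],CH[2])"
```

```text
t: 10.55
ee_pos: [517.5, -32.9, 60.2]
orientation: [-3.126, -0.303, 0.014]
ft_force: [-15.1, -6.3, 10.6]
width: 50.2
grasp_force: 8.0
xyz [1.9 0.3 3.2] rot [-0.001  0.009  0.003]
```

```bash
python3 -m inch '[{"xyz":[-6,0,0],"rot":[0,0,0]},{"xyz":[-40,0,0],"rot":[0,0,0]},{"xyz":[-40,0,-40],"rot":[0,0,0]},{"xyz":[-40,0,-80],"rot":[0,0,0]},{"xyz":[-40,0,-120],"rot":[0,0,0]},{"xyz":[-40,0,-150],"rot":[0,0,0]},{"xyz":[-40,0,-150],"rot":[0,0,0]}]' 0
python3 -c "
from h import *
plan((426,-213,200),CH[2])"
```

```text
t: 11.13
ee_pos: [486.9, -40.4, 216.9]
orientation: [3.125, 0.304, 0.018]
ft_force: [1.3, -0.3, 0.4]
width: 87.3
grasp_force: 0.0
xyz [-93.2 157.5  16.4] rot [ 0.003 -0.011  0.004]
```

```bash
python3 -m inch '[{"xyz":[-93,157,12],"rot":[0,0,0]},{"xyz":[-93,157,12],"rot":[0,0,0]},{"xyz":[-93,157,12],"rot":[0,0,0]},{"xyz":[-93,157,12],"rot":[0,0,0]},{"xyz":[-93,157,12],"rot":[0,0,0]},{"xyz":[-93,157,12],"rot":[0,0,0]},{"xyz":[-93,157,12],"rot":[0,0,0]},{"xyz":[-93,157,12],"rot":[0,0,0]}]' 
python3 -c "
from h import *
print(cam('wrist'),ctrl.get_obs()['ee_pos'])
snap('wrist','w4.png');print(cam('scene')['position']);snap('scene','s4.png')
A=cv2.imread('pics/w4.png')[60:420,100:460]
B=cv2.resize(cv2.imread('pics/s4.png')[160:260,205:305+10],None,fx=4,fy=4,interpolation=cv2.INTER_CUBIC)
A=cv2.resize(A,(360,360));C=np.zeros((400,800,3),np.uint8);C[:360,:360]=A;C[:,360:800]=B
cv2.imwrite('pics/c6.png',C)"
```

```text
t: 11.8
ee_pos: [422.1, -211.4, 198.4]
orientation: [-3.126, -0.304, 0.0]
ft_force: [0.3, -0.7, 0.6]
width: 87.7
grasp_force: 0.0
{'fx': 302.2663371617744, 'fy': 302.2663371617744, 'cx': 281.6837442626214, 'cy': 206.67424297155745, 'position': array([ 494.3054, -197.9405,  360.6369]), 'attitude': array([-0.2289,  0.1883, -1.3672])} [ 422.0548 -211.4067  198.3831]
[ 37.7284 278.2731 776.2437]
```

View pics/c6.png

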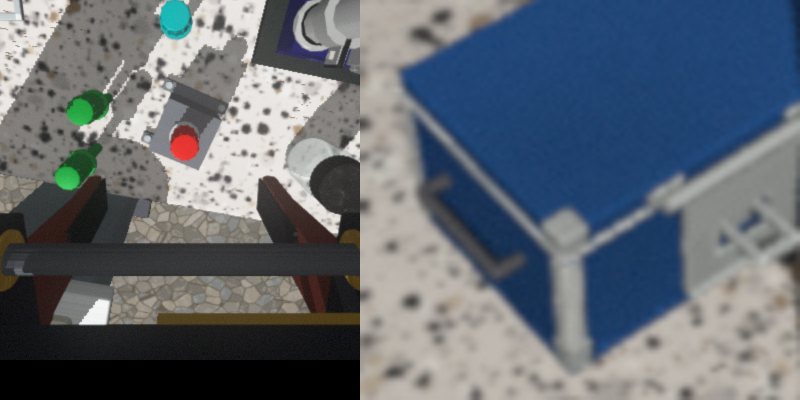

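Red handle top is at w4 (284,206) and the stand lies below it. The hasp's free-edge left corner is at c6 (688,300). I'll compute the hasp angle and pin position.

```bash
python3 - <<'E'
from h import *
from scipy.optimize import least_squares
S=cam('scene'); q=lambda a:((a-[205,160]+.5)*4-.5+[360,0]).round(0)
P=lambda *p:q(proj(S,chest2w(CH,p))[0])
print('footL',P(-75,110,0),'foot40',P(-75,40,0),'topL',P(-75,110,124),'rearL',P(75,110,124),'hingeL',P(-83,40,114))
for z in(66,72):print('tip',P(-117,15,z),P(-117,-15,z))
for g in(0,.1,.2,.3):print(g,[q(proj(S,chest2w(CH,haspp(0,g,r,y)))[0]) for r,y in((80,40),(80,20),(10,40))])
m={'fx':302.266,'fy':302.266,'cx':281.684,'cy':206.674,'position':np.array([494.3054,-197.9405,360.6369]),'attitude':np.array([-0.2289,0.1883,-1.3672])}
im=cv2.imread('pics/w4.png').astype(int);M=((im[:,:,2]>200)&(im[:,:,1]<70)&(im[:,:,0]<70)).astype(np.uint8)
n,l,st,ce=cv2.connectedComponentsWithStats(M);k=1+np.argmax(st[1:,4]);print(st[k],ce[k])
x=least_squares(lambda v:proj(m,[v[0],v[1],115])[0]-ce[k],[426,-213]).x;print('pin',x)
plan((x[0],x[1],110),CH[2])
E
```

```text
footL [578. 385.] foot40 [678. 320.] topL [568. 243.] rearL [400.  71.] hingeL [689. 198.]
tip [766. 272.] [808. 244.]
tip [766. 265.] [809. 237.]
0 [array([687., 292.]), array([716., 274.]), array([689., 210.])]
0.1 [array([697., 301.]), array([725., 283.]), array([690., 211.])]
0.2 [array([706., 309.]), array([734., 290.]), array([691., 212.])]
0.3 [array([715., 316.]), array([744., 297.]), array([692., 213.])]
[271 195  26  25 495] [283.9717 207.1636]
pin [ 426.6011 -213.2267]
xyz [ 3.8  3.1 88.5] rot [-0.    -0.     0.005]
```

```bash
python3 -m inch '[{"xyz":[4,3,30],"rot":[0,0,0]},{"xyz":[4,3,60],"rot":[0,0,0]},{"xyz":[4,3,90],"rot":[0,0,0]},{"xyz":[4,3,110],"rot":[0,0,0]},{"xyz":[4,3,119],"rot":[0,0,0]},{"xyz":[4,3,119],"rot":[0,0,0]},{"xyz":[4,3,119],"rot":[0,0,0]}]' 80
python3 -m inch '[{"xyz":[0,0,0],"rot":[0,0,0]},{"xyz":[0,0,0],"rot":[0,0,0]},{"xyz":[0,0,0],"rot":[0,0,0]},{"xyz":[0,0,0],"rot":[0,0,0]},{"xyz":[0,0,0],"rot":[0,0,0]},{"xyz":[0,0,0],"rot":[0,0,0]},{"xyz":[0,0,0],"rot":[0,0,0]},{"xyz":[0,0,0],"rot":[0,0,0]}]' 255
```

```text
t: 12.48
ee_pos: [426.9, -213.7, 79.9]
orientation: [-3.127, -0.306, 0.0]
ft_force: [-0.1, -0.0, -0.8]
width: 60.2
grasp_force: 0.0
t: 13.15
ee_pos: [426.6, -214.4, 80.0]
orientation: [3.127, 0.304, 0.0]
ft_force: [-1.3, 1.4, 6.0]
width: 23.3
grasp_force: 30.0
```

```bash
python3 -m inch '[{"xyz":[0,0,-15],"rot":[0,0,0]},{"xyz":[0,0,-30],"rot":[0,0,0]},{"xyz":[0,0,-60],"rot":[0,0,0]},{"xyz":[0,0,-90],"rot":[0,0,0]},{"xyz":[0,0,-120],"rot":[0,0,0]},{"xyz":[0,0,-140],"rot":[0,0,0]},{"xyz":[0,0,-140],"rot":[0,0,0]}]'
python3 -c "
from h import *
plan(chest2w(CH,(-130,0,220))[0],CH[2]+np.pi/2)"
```

```text
t: 13.73
ee_pos: [428.6, -215.4, 223.5]
orientation: [3.123, 0.304, 0.009]
ft_force: [0.3, -0.3, -1.1]
width: 23.5
grasp_force: 30.0
xyz [  89.3 -161.8    3.3] rot [ 0.008 -0.001 -1.567]
```

```bash
python3 -m inch '[{"xyz":[30,-54,3],"rot":[0,0,-0.5]},{"xyz":[30,-54,3],"rot":[0,0,-0.5]},{"xyz":[30,-54,3],"rot":[0,0,-0.5]},{"xyz":[30,-54,3],"rot":[0,0,-0.5]},{"xyz":[60,-108,3],"rot":[0,0,-1]},{"xyz":[60,-108,3],"rot":[0,0,-1]},{"xyz":[60,-108,3],"rot":[0,0,-1]},{"xyz":[60,-108,3],"rot":[0,0,-1]},{"xyz":[89,-162,3],"rot":[0,0,-1.57]},{"xyz":[89,-162,3],"rot":[0,0,-1.57]},{"xyz":[89,-162,3],"rot":[0,0,-1.57]},{"xyz":[89,-162,3],"rot":[0,0,-1.57]}]'
python3 -c "
from h import *
plan(chest2w(CH,(-115,0,210))[0],CH[2]+np.pi)"
```

```text
t: 14.73
ee_pos: [482.0, -37.0, 215.1]
orientation: [-2.07, -2.361, 0.002]
ft_force: [0.9, -0.4, -0.9]
width: 23.1
grasp_force: 30.0
xyz [-1.9 17.7  5. ] rot [-0.001 -0.002 -1.63 ]
```

```bash
python3 -m inch '[{"xyz":[60,0,0],"rot":[0,0,-0.8]},{"xyz":[60,0,0],"rot":[0,0,-0.8]},{"xyz":[60,0,0],"rot":[0,0,-0.8]},{"xyz":[60,0,0],"rot":[0,0,-0.8]},{"xyz":[60,0,0],"rot":[0,0,-0.8]},{"xyz":[60,0,0],"rot":[0,0,-0.8]},{"xyz":[60,0,0],"rot":[0,0,-0.8]},{"xyz":[60,0,0],"rot":[0,0,-1.6]},{"xyz":[60,0,0],"rot":[0,0,-1.6]},{"xyz":[60,0,0],"rot":[0,0,-1.6]},{"xyz":[60,0,0],"rot":[0,0,-1.6]},{"xyz":[60,0,0],"rot":[0,0,-1.6]}]'
python3 -m inch '[{"xyz":[0,0,0],"rot":[0,0,-0.12]},{"xyz":[0,0,0],"rot":[0,0,-0.12]},{"xyz":[0,0,0],"rot":[0,0,-0.12]},{"xyz":[0,0,0],"rot":[0,0,-0.12]}]'
python3 -c "
from h import *
plan(chest2w(CH,(-130,60,210))[0],CH[2]+np.pi)
print(cam('wrist'),ctrl.get_obs()['ee_pos'])
snap('wrist','w5.png')
A=cv2.imread('pics/w5.png');cv2.imwrite('pics/c7.png',cv2.resize(A,(800,600),interpolation=cv2.INTER_CUBIC))"
```

```text
t: 15.73
ee_pos: [474.3, 21.4, 215.1]
orientation: [-0.026, -3.139, 0.0]
ft_force: [-0.2, 0.4, -1.1]
width: 23.5
grasp_force: 30.0
t: 16.07
ee_pos: [474.8, 21.4, 215.9]
orientation: [0.147, -3.137, -0.0]
ft_force: [0.5, -0.6, -0.8]
width: 23.7
grasp_force: 30.0
xyz [ 1.2 -1.8  5.9] rot [ 0.    -0.001 -0.096]
{'fx': 302.2663371617744, 'fy': 302.2663371617744, 'cx': 281.6837442626214, 'cy': 206.67424297155745, 'position': array([401.0094,  13.7726, 378.2867]), 'attitude': array([-0.2068, -0.2267,  1.6538])} [474.7778  21.3942 215.9275]
```

View pics/c7.png

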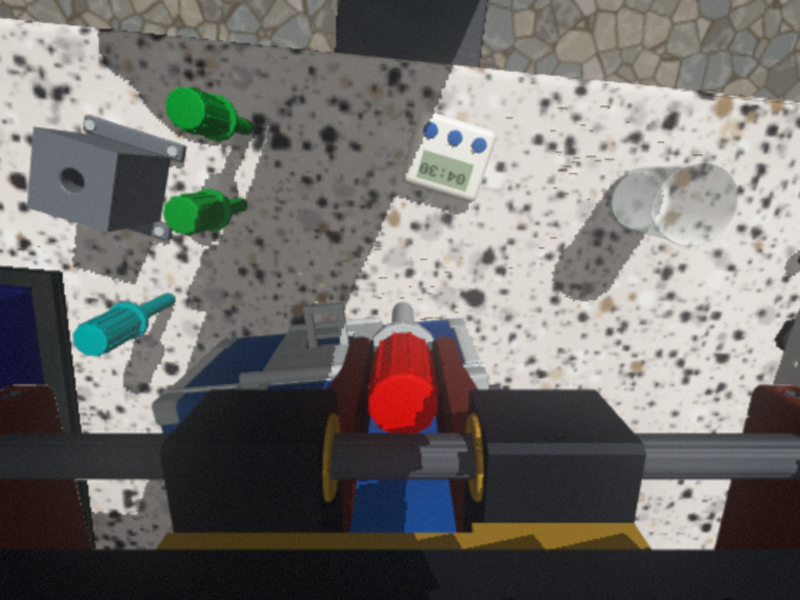

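The picture shows the pin held upright and the loop at c7 (325,325), with the hasp plate behind it. My last view is a zoom here, to measure the loop and hasp.

```bash
python3 -c "
from h import *
A=cv2.imread('pics/w5.png')[200:290,170:290];cv2.imwrite('pics/c8.png',cv2.resize(A,None,fx=6.5,fy=6.5,interpolation=cv2.INTER_CUBIC))"
```

```text
(no output)
```

View pics/c8.png

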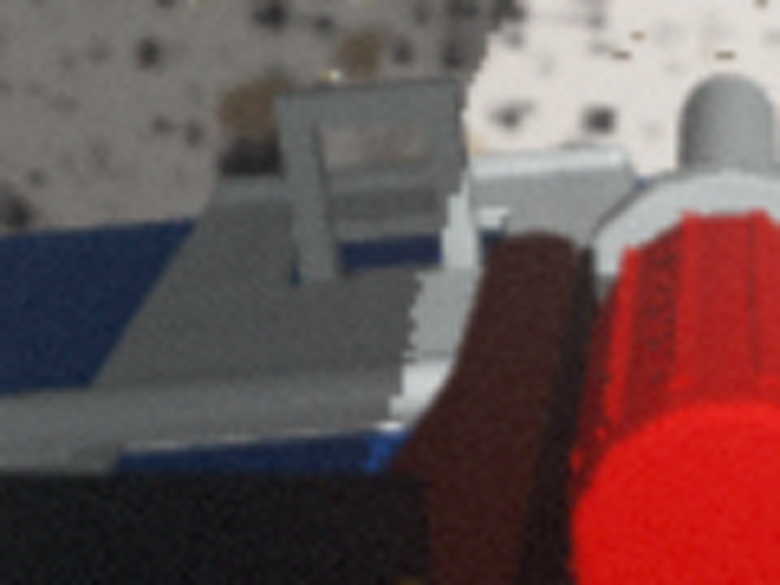

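```bash
python3 - <<'E'
from h import *
from scipy.optimize import least_squares
m={'fx':302.266,'fy':302.266,'cx':281.684,'cy':206.674,'position':np.array([401.0094,13.7726,378.2867]),'attitude':np.array([-0.2068,-0.2267,1.6538])}
c=lambda u,v:np.array(((u+.5)/6.5-.5+170,(v+.5)/6.5-.5+200))
q=lambda a:((a-[170,200]+.5)*6.5-.5).round(0)
D=[((278,97),(-117,-15,72)),((462,82),(-117,15,72)),((320,128),(-111,-9,72)),((440,122),(-111,9,72))]
f=lambda p:np.ravel([proj(m,chest2w([p[0],p[1],.19],P))[0]-c(*uv) for uv,P in D])
o=least_squares(f,CH[:2]);p=[*o.x,.19];print(p,o.fun.round(1),'loop',chest2w(p,(-102,0,72)))
for C in(CH,p):
    P=lambda *a:q(proj(m,chest2w(C,a))[0])
    print('foot',P(-75,-40,0),P(-75,-60,0),P(-75,45,0),'hinge',P(-83,-40,114))
    for g in(0,.1,.2):print(g,[q(proj(m,chest2w(C,haspp(0,g,80,y)))[0]) for y in(-40,40)])
o=np.array([474.78,21.39,215.93]); 
for dz in(-72,-68,-64):print('tip',q(proj(m,o+[0,0,dz])[0]))
print('top',q(proj(m,o+[0,0,36])[0]))
E
```

```text
[np.float64(614.0440103617328), np.float64(-13.27401081389076), 0.19] [ 0.5  0.2  0.2 -0.1  0.5  0.3 -1.2 -0.4] loop [[513.8796 -32.5376  72.    ]]
foot [262. 194.] [165. 203.] [676. 156.] hinge [ 76. 408.]
0 [array([213., 216.]), array([640., 177.])]
0.1 [array([206., 177.]), array([635., 137.])]
0.2 [array([197., 138.]), array([630.,  98.])]
foot [270. 201.] [173. 210.] [683. 163.] hinge [ 87. 417.]
0 [array([222., 224.]), array([648., 185.])]
0.1 [array([214., 184.]), array([643., 145.])]
0.2 [array([206., 146.]), array([638., 106.])]
tip [734. 112.]
tip [735. 122.]
tip [735. 132.]
top [738. 564.]
```

```bash
python3 - <<'E'
from h import *
m={'fx':302.266,'fy':302.266,'cx':281.684,'cy':206.674,'position':np.array([401.0094,13.7726,378.2867]),'attitude':np.array([-0.2068,-0.2267,1.6538])}
q=lambda a:((a-[170,200]+.5)*6.5-.5)
im=cv2.imread('pics/w5.png').astype(int);M=((im[:,:,2]>210)&(im[:,:,1]<60)).astype(np.uint8)
M=cv2.morphologyEx(M,cv2.MORPH_OPEN,np.ones((9,9),np.uint8))
n,l,st,ce=cv2.connectedComponentsWithStats(M);k=1+np.argmax(st[1:,4]);print('top seen',st[k],q(ce[k]))
o=np.array([474.78,21.39,215.93]);a=np.linspace(0,2*np.pi,90)
for off in((0,0),(-2,-1),(-4,-1)):
    for b in(-72,):
        tip=o+[off[0],off[1],b]
        C=lambda r,z:q(proj(m,tip+np.c_[r*np.cos(a),r*np.sin(a),0*a+z]))
        print(off,'tip row',C(4,0)[:,1].min().round(),C(6,6)[:,1].min().round(),'shank x',C(6,15)[:,0].min().round(),C(6,15)[:,0].max().round(),'collar row',C(15,62)[:,1].min().round(),C(15,67)[:,1].min().round(),'top',C(12,107).mean(0).round(),C(12,107).min(0).round(),C(12,107).max(0).round())
E
```

```text
top seen [282 263  15  14 186] [772.1962 454.4301]
(0, 0) tip row 82.0 80.0 shank x 684.0 786.0 collar row 160.0 178.0 top [738. 557.] [573. 406.] [903. 702.]
(-2, -1) tip row 66.0 64.0 shank x 677.0 779.0 collar row 139.0 156.0 top [727. 531.] [561. 379.] [893. 677.]
(-4, -1) tip row 50.0 48.0 shank x 678.0 781.0 collar row 118.0 135.0 top [729. 507.] [563. 353.] [896. 653.]
```

```bash
python3 - <<'E'
from h import *
plan((513.9,-32.8,160),CH[2]+np.pi)
E
```

```text
xyz [-33.8 -57.6  56.1] rot [ 0.    -0.001 -0.096]
```

```bash
python3 -m inch '[{"xyz":[-12,-20,0],"rot":[0,0,-0.096]},{"xyz":[-24,-40,0],"rot":[0,0,-0.096]},{"xyz":[-33.8,-57.6,10],"rot":[0,0,-0.096]},{"xyz":[-33.8,-57.6,30],"rot":[0,0,-0.096]},{"xyz":[-33.8,-57.6,50],"rot":[0,0,-0.096]},{"xyz":[-33.8,-57.6,56],"rot":[0,0,-0.096]},{"xyz":[-33.8,-57.6,56],"rot":[0,0,-0.096]},{"xyz":[-33.8,-57.6,56],"rot":[0,0,-0.096]}]'
python3 - <<'E'
from h import *
plan((513.9,-32.8,135),CH[2]+np.pi)
E
```

```text
t: 16.78
ee_pos: [514.5, -32.5, 160.8]
orientation: [0.302, -3.127, -0.0]
ft_force: [0.1, -0.5, -0.4]
width: 23.3
grasp_force: 30.0
xyz [ 0.6 -0.2 25.8] rot [ 0.    -0.     0.003]
```

```bash
python3 -m inch '[{"xyz":[0.4,-0.1,8],"rot":[0,0,0]},{"xyz":[0.4,-0.1,14],"rot":[0,0,0]},{"xyz":[0.4,-0.1,20],"rot":[0,0,0]},{"xyz":[0.4,-0.1,25],"rot":[0,0,0]},{"xyz":[0.4,-0.1,28],"rot":[0,0,0]},{"xyz":[0.4,-0.1,28],"rot":[0,0,0]}]'
```

```text
t: 17.28
ee_pos: [513.6, -32.7, 131.9]
orientation: [0.303, -3.126, -0.0]
ft_force: [-0.6, 0.5, -1.3]
width: 23.7
grasp_force: 30.0
```

```bash
python3 -m inch '[{"xyz":[0,0,6],"rot":[0,0,0]},{"xyz":[0,0,12],"rot":[0,0,0]},{"xyz":[0,0,18],"rot":[0,0,0]},{"xyz":[0,0,24],"rot":[0,0,0]},{"xyz":[0,0,30],"rot":[0,0,0]},{"xyz":[0,0,36],"rot":[0,0,0]},{"xyz":[0,0,41],"rot":[0,0,0]},{"xyz":[0,0,45],"rot":[0,0,0]},{"xyz":[0,0,47],"rot":[0,0,0]},{"xyz":[0,0,47],"rot":[0,0,0]},{"xyz":[0,0,47],"rot":[0,0,0]}]'
```

```text
t: 18.2
ee_pos: [514.1, -32.8, 85.7]
orientation: [-0.303, 3.127, 0.0]
ft_force: [0.6, 0.2, -1.0]
width: 23.7
grasp_force: 30.0
```

```bash
python3 -m inch '[{"xyz":[0,0,1],"rot":[0,0,0]},{"xyz":[0,0,2],"rot":[0,0,0]},{"xyz":[0,0,3],"rot":[0,0,0]},{"xyz":[0,0,4],"rot":[0,0,0]},{"xyz":[0,0,4],"rot":[0,0,0]},{"xyz":[0,0,4],"rot":[0,0,0]}]'
```

```text
t: 18.7
ee_pos: [514.3, -32.8, 82.0]
orientation: [-0.303, 3.126, -0.0]
ft_force: [-2.5, 0.4, 4.1]
width: 23.7
grasp_force: 30.0
```

```bash
python3 -m inch '[{"xyz":[0,0,0],"rot":[0,0,0]},{"xyz":[0,0,0],"rot":[0,0,0]},{"xyz":[0,0,0],"rot":[0,0,0]},{"xyz":[0,0,0],"rot":[0,0,0]},{"xyz":[0,0,0],"rot":[0,0,0]},{"xyz":[0,0,0],"rot":[0,0,0]}]' 60
python3 -m inch '[{"xyz":[0,0,-20],"rot":[0,0,0]},{"xyz":[0,0,-50],"rot":[0,0,0]},{"xyz":[0,0,-90],"rot":[0,0,0]},{"xyz":[20,0,-130],"rot":[0,0,0]},{"xyz":[50,0,-150],"rot":[0,0,0]},{"xyz":[80,0,-150],"rot":[0,0,0]},{"xyz":[80,0,-150],"rot":[0,0,0]},{"xyz":[80,0,-150],"rot":[0,0,0]}]'
python3 - <<'E'
from h import *
m=cam('wrist');im,_=snap('wrist','w6.png')
M=((im[:,:,0]>120)&(im[:,:,1]<70)&(im[:,:,2]<70)).astype(np.uint8)
n,l,st,ce=cv2.connectedComponentsWithStats(M);k=1+np.argmax(st[1:,4]);print(st[k],ce[k])
a=np.linspace(0,6.28,60)
Q=np.vstack([proj(m,np.c_[513.9+12*np.cos(a),-32.6+12*np.sin(a),0*a+z]) for z in(77,117)]);print(Q.min(0),Q.max(0))
print(ctrl.get_obs()['ft_force'])
E
```

```text
t: 19.2
ee_pos: [514.1, -32.8, 81.6]
orientation: [0.303, -3.127, 0.0]
ft_force: [0.2, 0.0, 0.3]
width: 60.3
grasp_force: 0.0
t: 19.87
ee_pos: [434.7, -48.3, 232.2]
orientation: [-0.302, 3.126, -0.0]
ft_force: [-0.0, 0.6, 0.6]
width: 66.9
grasp_force: 0.0
[274 255  20  34 340] [285.5324 275.3   ]
[270.8981 252.1184] [294.3593 289.6215]
[ 0.4297  0.2404 -0.0853]
```

```bash
python3 -c "
from workcell import ctrl
print(ctrl.close_job())"
```

```text
the job is handed in; nothing more can be done
None
```

I handed the job in at about 20 s: the lid is shut, the hasp is down over the staple (about 0.05–0.1 rad from flat by my image estimate), the red pin is seated upright in the loop and released, and the beaker and timer were not touched; the hand-in returned no verdict.

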